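Close the dust extractor's clean-out port

ROBOT

A 7-joint arm with a two-finger parallel gripper is mounted at the origin on the work surface. World frame = base frame: x ahead of the robot, y to its left, z up, the work surface at z = 0. Lengths are in mm, angles in rad, forces in N, time in s.
With the tool pointing down it reaches from about 400 to 900 mm from the base axis. Payload 5.5 kg.
Tool frame: the origin (TCP) lies on the mounting face of the last link; the fingertips stand 178 mm ahead of it and the grasp point (between the pads) lies 159 mm ahead of it; z points along the fingers, y is the line along which they close (so a half turn about z gives the same grasp; the last joint's range is limited). The gripper opens to 92 mm and grips with 3 to 60 N. Pads are 19 mm wide; open, the fingers measure 130 mm over their backs; the gripper's body (75 mm by 190 mm) begins 47 mm behind the grasp point.
Start: joints at [1.374, 0.501, -0.427, 1.55, 0.221, 1.138, -0.21], TCP at [288.474, -582.476, 404.729] pointing down, gripper open.
Joint ranges: [-2.88, 2.88], [-0.31, 2.03], [-1.54, 1.56], [0.2, 2.42], [-1.41, 4.55], [0.19, 2.02], [-2.57, 2.57]. Speed limits (rad/s): [2.57, 2.57, 3.14, 3.14, 3.14, 3.14, 3.14].

INTERFACE

Orientations are given as a rotation vector (axis times angle).
In Python, from station import ctrl gives the robot as it stands. Calls block until the motion is done:
- ctrl.goto(position, orientation): joint-space move of the TCP to a pose.
- ctrl.servo_line(position, rotation=None, feed=150, stop_force=None): straight line of the TCP; rotation=None keeps the orientation; feed is the mean speed in mm/s. With stop_force (N) it stops when the force on the tool has changed by that much, and returns True; else False.
- ctrl.goto_joints(angles): joint-space move.
- ctrl.let_go() and ctrl.clamp(squeeze=None): open the fingers fully, or close them until they stop; squeeze is the grip in N (None keeps the last).
- ctrl.hold(seconds).
- ctrl.solve_ik(position, orientation): joint angles nearest the present ones, or None.
- ctrl.sense(): the state.
- ctrl.capture(name): name is "scene" or "top" or "wrist"; returns a dict with "frame" (384x512x3 uint8, red, green, blue), "fx", "fy", "cx", "cy" (pixels), "cam_to_world" (4x4, takes a point from camera to world coordinates). Camera axes: x right, y down, z forward; pixel columns grow to the right and rows downward; lengths in mm; the calibration is good to about 2 mm. The wrist camera is an equidistant fisheye: a pixel r from the principal point sees the ray r / f radians off the axis. A picture is of the moment at which its call begins. There is no depth.
A pose or a line that the arm cannot do raises ctrl.IKError and nothing moves.
- ctrl.finish_job(): hands the job in; it is judged then, once.
The state is a dict: "time_s": time; "qpos": joint angles; "qd": joint speeds; "effort": joint torques, N m; "eef_pos": TCP position; "tcp_rot": TCP orientation; "wrist_force": force on the tool from outside, world axes, zero at the start; "ft_torque": the same for the moment, N m; "gripper_width": opening from 0.0 (shut) to 1.0 (fully open); "grasp_force": force on a finger pad.
Only numpy, scipy, OpenCV 4.12 (cv2) and the standard library are available. Lean on these libraries where they do the work, as an engineer would, in place of code of your own. Each camera call takes 0.05 s, during which the arm holds its last target. There are 200 camera calls.

TASK

Close the clean-out port of the dust extractor with its bayonet cap: set the cap's two lugs into the slots of the port (feel for them with a light hand), push it in against the spring, then turn it clockwise, seen from above, until it meets its stop, and let go of it there. Work gently, never leaning hard on the port, and leave everything else on the bench where it is.

Things in the scene. Friction and masses are not known exactly. Their poses are not given: they have to be found in the camera images.
- cap: Bayonet cap, bare aluminium, about 0.2 kg, stands on its lugs on the bench. Origin: centre of underside, z up. Round stem, diameter 50.6 mm, z 0 to 17.5 mm; at its foot two opposite lugs 16 mm wide, 6 mm thick (z 0 to 6), reaching 34 mm from the axis along +x and -x; above the stem a flange, diameter 80 mm, z 17.5 to 23.5 mm. Same when turned half round.
- cap_grip (a point): Point on the cap's axis, 50 mm above its underside, in the cap's upright grip bar: 50 mm long along the cap's x (in line with the lugs), 14 mm thick across y, from z 23.5 to 65 mm above the cap's underside.
- port: Clean-out port of the dust extractor, fixed to the bench: grey round foot, diameter 150 mm, 30 mm high, and on it a turret, diameter 96 mm, up to z 66 mm. Origin: centre of underside, z up. Two small raised ribs on the foot, at +x and -x, mark its x axis.
- port_mouth (a point): Centre of the mouth, 66 mm above the bench, level with the top of a steel lip 8 mm thick, bore 55 mm, with two opposite slots (a lug has 4 degrees play each way) out to radius 36 mm. The slot line lies 62 degrees anticlockwise from above from the port's x, but was fitted up to 24 degrees off this either way (not measured: see or feel it). The lip does not turn in use. Axes as the port's.
- port_pad (a point): Middle of the top of a rubber pad on a spring in the port's centre, diameter 28 mm, 65 mm above the bench when free; it gives way downward at 0.6 N per mm. With lugs off the slots the cap stands on the lip, its underside 66 mm above the bench; in the slots it can be pushed down on the pad until the flange meets the lip: underside at 48.5 mm, about 10 N. Axes as the port's.
- port_stop (a point): Point on the port's x axis, 34 mm out, 55 mm above the bench, where a lug lies when locked. The cap can turn once its underside is below 52 mm. After 38 to 86 degrees clockwise, seen from above, both lugs meet fixed stops under the lip; lugs and grip bar then lie along the port's x axis, either way round. Axes as the port's.
- port_seat (a point): Point on the port's axis, 52 mm above the bench: where the centre of the cap's underside comes to rest when it is let go of after locking, the spring pad lifting it until the lugs bear on the underside of the lip. Axes as the port's.
- dividers: steel marking dividers lying flat, about 180 x 45 mm, 18 mm high; bystander; origin on the bench at its middle
- plug: plain round aluminium plug without lugs and with a round knob, diameter 68, height 42 mm; bystander, NOT the cap; origin at centre of its underside
- plane: small hand plane, 160 x 45 mm, 72 mm high; bystander; origin at centre of its sole
- mallet: hammer lying on its side, wooden handle; bystander; origin near its middle
- pot: white ceramic cup, diameter 72, height 75 mm; bystander; origin at centre of its underside
- glue: white glue bottle with cap, diameter 60, height 110 mm; bystander; origin at centre of its underside
There are look-alikes about, which are no part of the job. What is shaped like the cap but blue is not meant.

How it is judged:
By the outcome, as a careful person would: the job done as asked, in the order asked, and still so for the second after the job is handed in, with the robot touching nothing.
It also fails if it takes over 72 s, if anything falls off the work surface, if the arm or the gripper's body presses on something with over 40 N, if the wrist force passes 120 N, or if a joint passes its speed limit or range.

## Working session

There is one attempt and no reset: what is moved stays moved. The work goes in short steps, each a Python script; the robot and the scene stay as the last script left them, time stands still between calls to the robot, and variables do not carry over. Pictures are saved under pics/ and viewed, at most 10 in all, crops included, and the job is handed in when it is done.

```bash
mkdir -p pics; ls
python3 - <<'E'
from station import ctrl
import cv2,numpy as np
for n in("scene","top"):
    c=ctrl.capture(n); cv2.imwrite(f"pics/{n}0.png",cv2.cvtColor(c["frame"],cv2.COLOR_RGB2BGR))
    print(n,c["fx"],c["fy"],c["cx"],c["cy"]);print(np.round(c["cam_to_world"],3).tolist())
print(ctrl.sense())
E
```

```text
pics
scene 489.6397139564328 489.6397139564328 252.93703740285005 191.5120628727282
[[0.225, 0.733, -0.641, 1416.937], [0.974, -0.182, 0.134, -203.616], [-0.019, -0.655, -0.756, 1158.435], [0.0, 0.0, 0.0, 1.0]]
top 498.23238769695473 498.23238769695473 266.5177105416022 182.10220946168607
[[0.025, -0.997, 0.075, 430.857], [-1.0, -0.025, -0.004, 13.115], [0.006, -0.075, -0.997, 1503.155], [0.0, 0.0, 0.0, 1.0]]
{'time_s': 0.1, 'qpos': array([ 1.37423181,  0.50175451, -0.42678951,  1.55136519,  0.22081396,
        1.1382975 , -0.21030878]), 'qd': array([ 0.00222756, -0.00281236,  0.00068633, -0.00256404, -0.00160866,
       -0.00115395,  0.00087754]), 'effort': array([-1.08210658e-02, -5.67876005e+01, -5.83859459e+00, -2.79916459e+01,
       -6.91610668e-02,  2.41841201e-02,  6.85174064e-05]), 'eef_pos': array([ 288.22930565, -582.23566741,  403.77172824]), 'tcp_rot': array([-3.05724912e+00, -7.15509006e-01,  5.73774817e-04]), 'wrist_force': array([0.53629219, 0.01445217, 0.04121176]), 'ft_torque': array([-0.02138845, -0.00914674,  0.04047058]), 'grasp_force': 0.0, 'gripper_width': 1.0025551913786301}
```

View pics/top0.png

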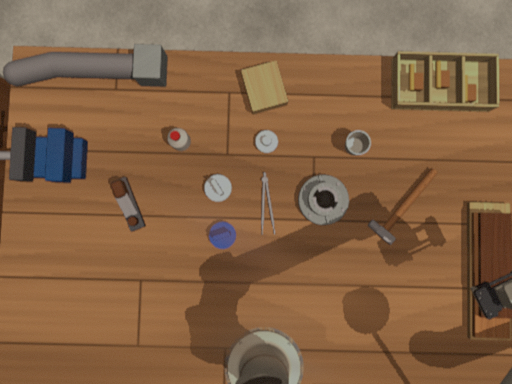

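View pics/scene0.png

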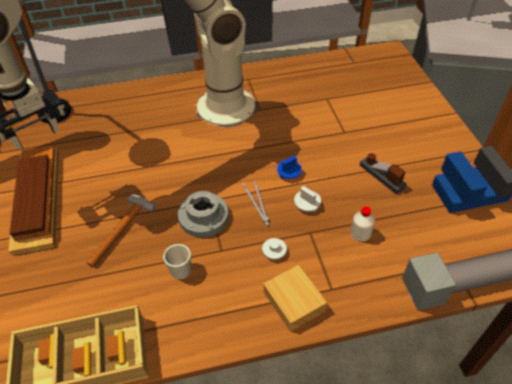

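Top view: cap (bare, bar) at about (218,187), port at (324,200), blue look-alike at (222,235), plug at (266,141). Next I'll get coarse positions and take wrist views above both.

```bash
cat > h.py <<'E'
from station import ctrl
import cv2,numpy as np
from scipy.spatial.transform import Rotation as Ro
def down(a): # tool x at world angle a (deg), pads close along a-90
    return (Ro.from_euler('z',a,degrees=True)*Ro.from_euler('x',180,degrees=True)).as_rotvec()
def ray(c,u,v,z,fish=False):
    x=(u-c["cx"])/c["fx"];y=(v-c["cy"])/c["fy"]
    if fish:
        r=np.hypot(x,y)+1e-12; d=np.array([x/r*np.sin(r),y/r*np.sin(r),np.cos(r)])
    else: d=np.array([x,y,1.])
    M=np.asarray(c["cam_to_world"]);d=M[:3,:3]@d;o=M[:3,3]
    return o+d*(z-o[2])/d[2]
def proj(c,P,fish=True):
    M=np.asarray(c["cam_to_world"]);p=M[:3,:3].T@(np.asarray(P,float)-M[:3,3])
    if not fish: return c["cx"]+c["fx"]*p[0]/p[2],c["cy"]+c["fy"]*p[1]/p[2]
    t=np.arctan2(np.hypot(p[0],p[1]),p[2]);n=np.hypot(p[0],p[1])+1e-12
    return c["cx"]+c["fx"]*t*p[0]/n,c["cy"]+c["fy"]*t*p[1]/n
def ortho(c,ctr,z,half,px):
    """rectified picture of plane z around ctr; image right=+x world, up=+y"""
    g=np.linspace(-half,half,px);X,Y=np.meshgrid(ctr[0]+g,ctr[1]-g)
    M=np.asarray(c["cam_to_world"]);p=(np.stack([X,Y,np.full_like(X,z)],-1)-M[:3,3])@M[:3,:3]
    n=np.hypot(p[...,0],p[...,1])+1e-12;t=np.arctan2(n,p[...,2])
    return cv2.remap(c["frame"][...,::-1].copy(),(c["cx"]+c["fx"]*t*p[...,0]/n).astype('f4'),(c["cy"]+c["fy"]*t*p[...,1]/n).astype('f4'),cv2.INTER_LINEAR)
E
cat > a.py <<'E'
from h import *
import pickle
c=ctrl.capture("top")
p=ray(c,324,200,48);k=ray(c,217.5,187.5,23);print("port",p,"cap",k)
S={}
for n,q in(("port",p),("cap",k)):
    ctrl.goto([q[0]-60,q[1],430],down(0)); ctrl.hold(.3)
    S[n]=ctrl.capture("wrist"); print(ctrl.sense()["time_s"],ctrl.sense()["eef_pos"])
    print(np.round(S[n]["cam_to_world"],2).tolist(),S[n]["fx"])
S["p0"]=p;S["k0"]=k;pickle.dump(S,open("S.pkl","wb"))
cv2.imwrite("pics/w1.png",cv2.resize(np.hstack([S["port"]["frame"],S["cap"]["frame"]])[...,::-1],(800,300)))
E
python3 a.py
```

```text
port [ 492.3251231  -161.50177268   48.        ] cap [522.61861419 153.06839529  23.        ]
2.1333 [ 432.30606231 -161.87399442  429.91633962]
[[-0.0, -0.97, -0.26, 501.37], [-1.0, 0.0, 0.0, -162.38], [0.0, 0.26, -0.97, 410.43], [0.0, 0.0, 0.0, 1.0]] 297.3186396354542
3.6833 [462.83475484 152.38974169 429.98189606]
[[-0.0, -0.97, -0.26, 531.96], [-1.0, 0.0, -0.0, 151.76], [0.0, 0.26, -0.97, 410.49], [0.0, 0.0, 0.0, 1.0]] 297.3186396354542
```

View pics/w1.png

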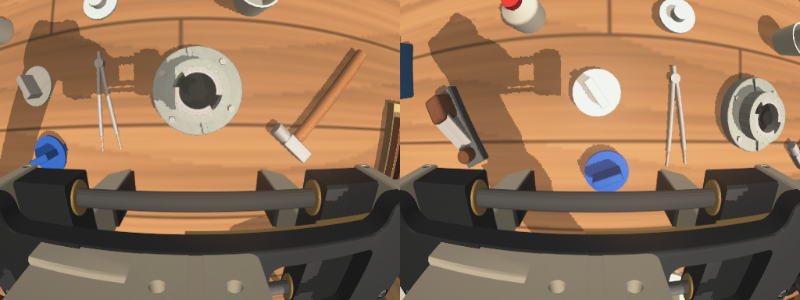

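The wrist view shows the port with slots near (197,90), the dark openings running upper-left/lower-right. The cap with its bar is at (597,91) in the right half. I'll rectify both.

Run:
```python
from h import *
import pickle
S=pickle.load(open("S.pkl","rb"));p,k=S["p0"],S["k0"]
ims=[ortho(S["port"],p,66,60,400),ortho(S["port"],p,30,90,400),ortho(S["cap"],k,65,60,400)]
for im in ims: cv2.line(im,(200,190),(200,210),(0,0,255),1);cv2.line(im,(190,200),(210,200),(0,0,255),1)
out=np.vstack([np.hstack(ims[:2]),np.hstack([ims[2],ortho(S["cap"],k,23.5,60,400)])])
cv2.imwrite("pics/r1.png",cv2.resize(out,(600,600),interpolation=cv2.INTER_AREA))
```

```text
(no output)
```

View pics/r1.png

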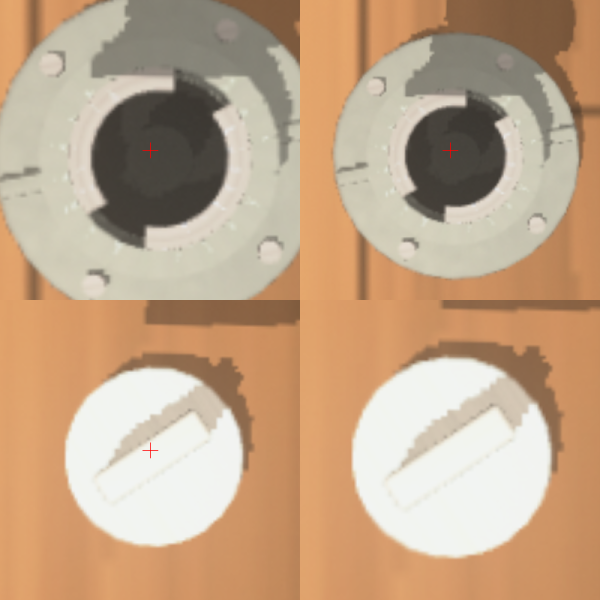

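Rectified view: bore centre at about (159,159) px, with slots toward upper right and lower left at about 59°. The ribs are at (353,164) and (560,131), so port x is about 9°. The cap bar centre is at about (152,457), angle about 33°. Next I'll refine these numerically.

```bash
cat > m.py <<'E'
from h import *
def bore(c,p,z=66):
    """circle of the bore & slot line, at lip-top plane"""
    im=cv2.cvtColor(ortho(c,p,z,60,961),cv2.COLOR_BGR2GRAY);s=120/960;ctr=np.array([480.,480.])
    for it in range(6):
        th=np.radians(np.arange(0,360,.5));r=np.arange(15,40,s/2)
        U=ctr[0]+np.outer(np.cos(th),r)/s;V=ctr[1]-np.outer(np.sin(th),r)/s
        v=cv2.remap(im,U.astype('f4'),V.astype('f4'),1)
        R=np.array([r[np.argmax(x>95)] if (x>95).any() else 40 for x in v])
        if it==5: break
        ok=(R>24.5)&(R<31) ; P=np.c_[ctr[0]+np.cos(th)*R/s,ctr[1]-np.sin(th)*R/s][ok]
        for _ in range(4):
            A=np.c_[2*P,np.ones(len(P))];q=np.linalg.lstsq(A,(P**2).sum(1),rcond=None)[0]
            rad=np.sqrt(q[2]+q[0]**2+q[1]**2);e=abs(np.linalg.norm(P-q[:2],axis=1)-rad)*s;P=P[e<.8]
        ctr=q[:2]
    # slot: mid radius 32
    j=np.argmin(abs(r-32)); dark=v[:,j]<130
    lab=np.degrees(th)[dark]
    return np.array([p[0]+(ctr[0]-480)*s,p[1]-(ctr[1]-480)*s]),rad*s,lab,im,ctr
def cap(c,k,z=23.5):
    a=ortho(c,k,z,60,961);h=cv2.cvtColor(a,cv2.COLOR_BGR2HSV);m=((h[...,1]<70)&(h[...,2]>130)).astype('u1')*255
    cs=max(cv2.findContours(m,0,1)[0],key=cv2.contourArea);(x,y),R=cv2.minEnclosingCircle(cs)
    M=cv2.moments(cs);s=.125;C=[M["m10"]/M["m00"],M["m01"]/M["m00"]]
    return np.array([k[0]+(x-480)*s,k[1]-(y-480)*s]),np.array([k[0]+(C[0]-480)*s,k[1]-(C[1]-480)*s]),R*s,cv2.contourArea(cs)**.5/np.pi**.5*s
E
python3 - <<'E'
from m import *
import pickle
S=pickle.load(open("S.pkl","rb"));p,k=S["p0"],S["k0"]
P,r,lab,im,ctr=bore(S["port"],p);print(P,r)
g=np.split(lab,np.where(np.diff(lab)>2)[0]+1);print([(x[0],x[-1]) for x in g])
print("cap",cap(S["cap"],k))
# bar edges: rectified at 65, Canny + minAreaRect of bright bar top outline
a=ortho(S["cap"],k,65,40,800);gr=cv2.cvtColor(a,cv2.COLOR_BGR2GRAY)
cl=cv2.equalizeHist(np.clip((gr.astype(int)-200)*5,0,255).astype('u1'))
# ribs
b=ortho(S["port"],[*P,0],32,90,800);b=cv2.convertScaleAbs(b,alpha=1.3)
cv2.imwrite("pics/r2.png",np.hstack([cv2.resize(cv2.cvtColor(cl,8),(400,400)),cv2.resize(b,(400,400),interpolation=3)]))
E
```

```text
[ 496.17052075 -165.08172393] 26.832059223008123
[(np.float64(39.5), np.float64(79.0)), (np.float64(219.00000000000003), np.float64(258.5))]
cap (array([523.36800384, 150.2110726 ]), array([523.35901651, 150.14942744]), 40.67326736450195, 40.18483380274418)
```

View pics/r2.png

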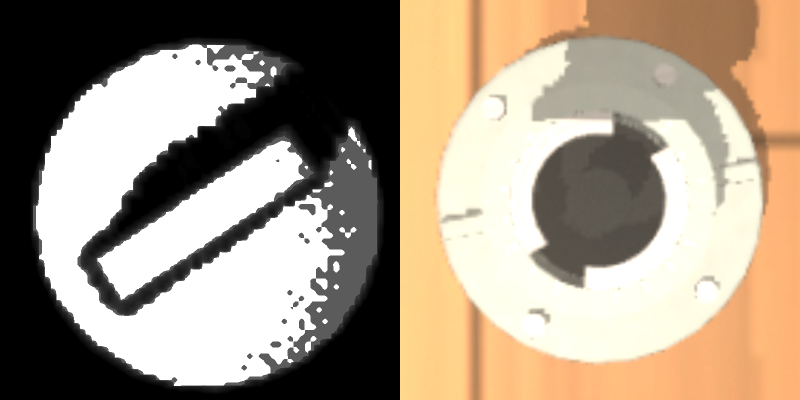

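Cap centre is (523.3,150) at bar angle 32.5°; the flange radius of 40.2 matches. Port is (496.2,-165.1), slots at 59°, port x at 9.3°, so the turn is about 50° clockwise, which is plausible. Now the grasp.

```bash
cat > g.py <<'E'
from h import *
for o in(0,180,-180):
    r=[ctrl.solve_ik([496,-165,66+209],down(a+o)) for a in (70,59,9,0)]
    k=ctrl.solve_ik([523.2,149.8,209],down(32.5+o))
    print(o,[None if q is None else np.round(q[[4,5,6]],2).tolist() for q in [k]+r])
K=[523.2,149.8]
ctrl.goto([*K,300],down(32.5));ctrl.servo_line([*K,209],feed=80,stop_force=8);print(ctrl.sense()["eef_pos"])
ctrl.clamp(35);s=ctrl.sense();print({k:s[k] for k in("time_s","eef_pos","wrist_force","grasp_force","gripper_width")})
ctrl.servo_line([*K,300],feed=80);s=ctrl.sense();print({k:s[k] for k in("time_s","eef_pos","wrist_force","ft_torque","grasp_force","gripper_width")})
c=ctrl.capture("wrist");cv2.imwrite("pics/w2.png",c["frame"][...,::-1])
E
python3 g.py
```

```text
0 [[0.75, 0.82, -1.95], [0.65, 0.9, -0.63], [0.62, 0.89, -0.8], [0.5, 0.84, -1.57], [0.49, 0.83, -1.72]]
180 [[1.17, 1.18, 0.92], [-0.83, 0.96, -2.49], [-1.05, 1.15, -2.51], [0.96, 1.13, 1.21], [0.99, 1.16, 1.03]]
-180 [[1.17, 1.18, 0.92], [-0.83, 0.96, -2.49], [-1.05, 1.15, -2.51], [0.96, 1.13, 1.21], [0.99, 1.16, 1.03]]
[523.49069748 149.94813116 209.50013364]
{'time_s': 6.7833, 'eef_pos': array([523.13458995, 149.84973615, 208.94588782]), 'wrist_force': array([ 0.05159907, -0.39535816, -1.66122881]), 'grasp_force': 34.92754876613617, 'gripper_width': 0.1503775299924659}
{'time_s': 8.0667, 'eef_pos': array([522.95825586, 149.61909953, 299.41759219]), 'wrist_force': array([-0.54674452,  0.6360647 , -1.97264189]), 'ft_torque': array([ 0.01887148, -0.03146811,  0.00658125]), 'grasp_force': 34.927207231521606, 'gripper_width': 0.15201490299469805}
```

View pics/w2.png

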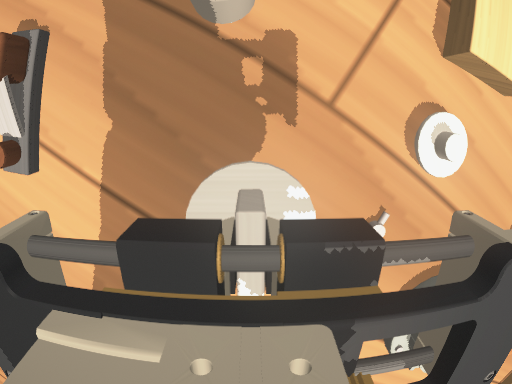

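Held: the cap's flange is visible, far edge at (250,162), bar centred between the pads. I'll check the in-hand offset from that edge, then go to the port and feel.

```bash
cat > i.py <<'E'
from h import *
def st(t):
    s=ctrl.sense();print(t,round(s["time_s"],1),np.round(s["eef_pos"],1),"und",round(s["eef_pos"][2]-209,1),"F",np.round(s["wrist_force"],1),"T",np.round(s["ft_torque"],2),"g",round(s["gripper_width"],3));return s
c=ctrl.capture("wrist");s=ctrl.sense();e=s["eef_pos"]
h=cv2.cvtColor(c["frame"],cv2.COLOR_RGB2HSV);col=h[120:200,int(c["cx"])-25:int(c["cx"])-20,1].mean(1);row=120+np.argmax(col<70)
q=ray(c,c["cx"]-22.5,row,e[2]-209+23.5,True)-e
d=Ro.from_rotvec(s["tcp_rot"]).as_matrix()
loc=d.T@q;off=loc[0]-np.sqrt(1600-loc[1]**2);print("row",row,"loc",loc,"off along bar",off)
P=np.array([496.2,-165.1]);u=np.array([np.cos(np.radians(59)),np.sin(np.radians(59))])
T=P-u*off if abs(off)<2.5 else P
print("target",T)
ctrl.goto([*T,330],down(59));ctrl.servo_line([*T,66+209+6],feed=60);ctrl.hold(.3);st("above")
hit=ctrl.servo_line([*T,61+209],feed=15,stop_force=4);print(hit);st("down")
E
python3 i.py
```

```text
row 166 loc [ 38.0703137  -12.53843172 185.46744565] off along bar 0.08626797328022207
target [ 496.15556871 -165.17394609]
above 10.6 [ 496.2 -165.2  281.2] und 72.2 F [-0.8  0.1 -1.8] T [-0.   -0.04  0.05] g 0.152
False
down 11.5 [ 496.2 -165.2  270.1] und 61.1 F [-0.7  0.2  0.6] T [-0.08  0.06 -0.  ] g 0.152
```

The lugs are in the slots: underside at 61 mm with only spring force. Now I'll push in and turn.

```bash
cat > t.py <<'E'
from h import *
exec(open("i.py").read().split("c=ctrl")[0].split("import *")[1])
T=np.array([496.16,-165.17])
print(ctrl.servo_line([*T,49.6+209],feed=20,stop_force=14));s=st("pushed")
z=s["eef_pos"][2]-209
if z<51.2:
    t0=s["ft_torque"][2];a=59
    while a>2:
        a-=4 if a>20 else 1.5
        ctrl.servo_line([*T,49.6+209],rotation=down(a),feed=20)
        s=ctrl.sense();R=Ro.from_rotvec(s["tcp_rot"]).as_matrix();y=np.degrees(np.arctan2(R[1,0],R[0,0]))
        print(round(s["time_s"],2),round(a,1),"yaw",round(y,1),"Tz",round(s["ft_torque"][2]-t0,2),"F",np.round(s["wrist_force"],1),round(s["eef_pos"][2]-209,1))
        if abs(s["ft_torque"][2]-t0)>.6 or np.abs(s["wrist_force"]).max()>20: break
st("end")
E
python3 t.py
```

```text
False
pushed 12.2 [ 496.3 -165.1  258.8] und 49.8 F [-2.6  0.1  7.4] T [-0.07  0.64 -0.01] g 0.15
12.49 55 yaw 55.0 Tz -0.08 F [-2.2  0.1  7. ] 49.9
12.74 51 yaw 51.0 Tz -0.06 F [-1.1  0.7  5.8] 50.0
12.99 47 yaw 47.0 Tz -0.04 F [-1.4 -0.5  6.4] 50.1
13.24 43 yaw 43.0 Tz -0.1 F [0.1 0.3 6. ] 50.1
13.49 39 yaw 39.0 Tz -0.02 F [-0.4  1.   6.8] 50.2
13.74 35 yaw 35.0 Tz -0.02 F [-1.  -0.2  7. ] 50.2
13.99 31 yaw 31.0 Tz -0.05 F [-1.1 -0.   6. ] 50.2
14.24 27 yaw 27.0 Tz -0.06 F [-1.3  0.2  6.9] 50.2
14.49 23 yaw 23.0 Tz -0.01 F [-1.   0.2  6.4] 50.2
14.74 19 yaw 19.0 Tz -0.06 F [-0.6  0.6  6.7] 50.3
14.99 17.5 yaw 17.5 Tz -0.03 F [-0.1 -0.3  6. ] 50.2
15.24 16.0 yaw 16.0 Tz -0.02 F [-1.3  0.   6.5] 50.2
15.49 14.5 yaw 14.5 Tz -0.05 F [-1.6 -1.   6.4] 50.2
15.74 13.0 yaw 13.0 Tz -0.06 F [-1.1 -0.4  7.4] 50.2
15.99 11.5 yaw 11.5 Tz 0.09 F [-0.3  0.5  5.9] 50.2
16.24 10.0 yaw 10.1 Tz 0.11 F [0.  1.4 6.5] 50.2
16.49 8.5 yaw 8.6 Tz 0.52 F [-0.4  1.3  6.2] 50.2
16.74 7.0 yaw 7.2 Tz 0.86 F [-1.5  1.6  6.8] 50.2
end 16.7 [ 497.1 -164.3  259.2] und 50.2 F [-1.5  1.6  6.8] T [0.26 0.26 0.85] g 0.156
```

Contact with the stop at about 9.3°, as measured. I'll ease upward, release, back off and look.

```bash
cat > f.py <<'E'
from h import *
exec(open("i.py").read().split("c=ctrl")[0].split("import *")[1])
T=np.array([496.16,-165.17])
ctrl.servo_line([*T,51.7+209],rotation=down(8.3),feed=15,stop_force=15);st("eased")
ctrl.let_go();ctrl.hold(.3);st("open")
ctrl.servo_line([*T,340],feed=80)
ctrl.goto([T[0]-60,T[1],430],down(0));ctrl.hold(.3);c=ctrl.capture("wrist");st("up")
a=[ortho(c,T,z,h,400) for z,h in((117,40),(32,90))]
cv2.imwrite("pics/f1.png",np.hstack(a))
E
python3 f.py
```

```text
eased 17.0 [ 496.9 -164.6  260.8] und 51.8 F [ 3.   1.2 -2.7] T [ 0.5  -0.74  0.55] g 0.149
open 18.6 [ 496.2 -165.2  260.7] und 51.7 F [0.1 1.6 0.4] T [ 0.02 -0.    0.05] g 0.998
up 20.6 [ 436.3 -165.   429.2] und 220.2 F [0.1 0.5 0.4] T [-0.01  0.06 -0.02] g 0.999
```

View pics/f1.png

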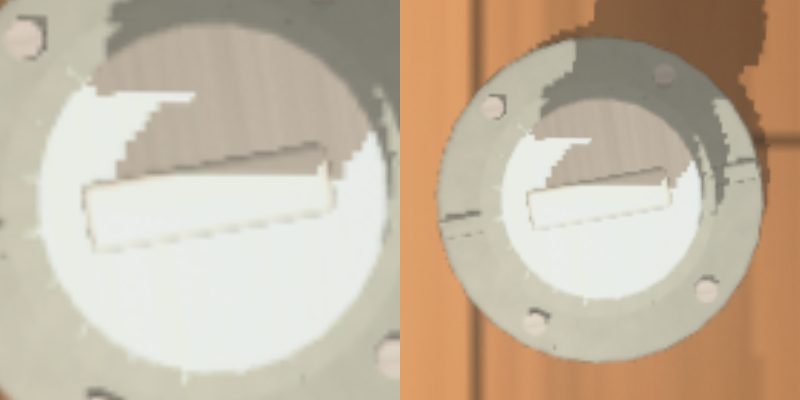

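The cap sits in the port, with its bar from (85,215) to (332,178) in the left half, about 9–10°. That lines up with the ribs at (460,218) and (740,172), about 9.3°. It is seated and locked, so I'm handing the job in.

```bash
python3 -c "
from station import ctrl
print(ctrl.finish_job())"
```

```text
the job is handed in; nothing more can be done
None
```

The cap is in the port, turned about 50° clockwise to its stop, released and handed in at about 21 s; the last picture shows its grip bar in line with the port's ribs.

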